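# Set the light sensor to its taped height and lock the cam lever

### The job

The sensor stand over the lamp on test has to be set to the measuring height taped on its column. With the red cam lever still open, straddle the tube and lever with the fingers and press the sprung sliding leg down by its grey plate until the leg's lower edge meets the top of the orange tape band; holding it there, squeeze the lever fully shut against the tube. Finish still holding on, pinching the lever against the rubber rest behind the tube, so that nothing slips while the reading is taken, and leave the lamp, multimeter, notebook and tape roll where they are.

Things in the scene. Friction and masses are not known exactly. Their poses are not given: they have to be found in the camera images.
- stand: light-sensor stand, fixed to the bench: dark steel foot 130 x 110 mm and 14 mm high with an upright bright column, 16 mm in diameter, its top hidden in the sliding leg. Origin on the column's axis at bench level; z up; +x is the direction in which the sensor arm points, +y the side of the red lever
- leg (a joint): the sliding leg, an aluminium tube (22 mm) with clamp collar and sensor arm that slides straight up and down on the column: metres pressed down from its top stop, 0 to 0.050. As long as the lever is open a lift spring raises it to the top stop (0) with about 5 to 8 N, damped (some 0.15 m/s), so it must be held down by hand
- leg_edge (a point): centre of the leg's lower edge (black lip, 23 mm in diameter), 170 mm above the bench at the top stop. The leg is set when this edge is level with mark
- mark: orange tape band round the column, 17 mm in diameter, 8 mm high; origin on the column's axis at the band's top edge, 132 to 160 mm above the bench
- plate_top (a point): centre, on the column's axis, of the grey press plate's top face; 40 mm above leg_edge. The plate is 36 mm (stand's x) by 90 mm (stand's y) and 6 mm thick; fingertips press on it on both sides of the tube, which stands 48 mm above it. On the +y side, 9 to 26 mm out, a 14 mm wide slot lets the lever through: a fingertip there rests on the bars beside it
- press_plate: the grey press plate itself, part of the leg; origin at leg_edge
- thumb_rest: black rubber rest on the -y side of the tube, part of the leg: 22 mm wide, 34 mm high, from 2 to 36 mm above the plate's top, its face 17 mm from the column's axis; the finger that is not on the lever bears on it. Origin at leg_edge
- lever (a joint): the cam lever, rad: 0 fully open, 0.40 fully shut. Pivot along the stand's x, 17 mm to +y of the column's axis and 12 mm below the plate's top; the handle rises through the slot, leaning out to +y when open, upright when shut. It stays where it is left; from about half way the cam bites on the column and stiffens; a grip of 20 N shuts it. Shut, it locks the leg
- lever_grip: the lever's red handle, 11 mm wide, 5 mm thick, its top 38 mm above the plate when shut. Its outer face at the top is 36 mm from the column's axis when open, 17 mm when shut: shut lever and thumb rest together measure 34 mm, centred on the axis; fingers centred on the axis straddle the open lever when over 74 mm apart. Origin on the pivot
- lever_tip (a point): point on the outer face near the end of the red handle, 45 mm from the pivot: 35 mm from the column's axis when open, 17 mm when shut
- test_lamp: inset lamp on test, 180 mm grey disc on a black finned body, 67 mm high, lying loose below the sensor head (54 mm disc, 150 mm from the column); leave it alone
- multimeter: loose multimeter, 148 x 70 x 45 mm, lying on the lever's side of the stand; leave it alone
- notebook: loose purple notebook, 148 x 109 x 14 mm, lying on the other side; leave it alone
- tape_roll: loose roll of orange tape, 60 mm in diameter, 19 mm high; leave it alone

How it is judged:
On the way:
1. the leg is pressed down to the mark by its plate with the lever still open (z of leg_edge in the frame of mark between -0.004 and 0.004 m and value of joint lever below 0.2 rad and contact force between the fingers and press_plate above 1 N), for 0.2 s.
At the end, for the whole second after the job is handed in: the leg's lower edge stands within 4 mm of the top of the tape band and is at rest, the lever is shut (over 0.36 rad), and one finger still bears on the lever and the other on the thumb rest with at least 4 N each (z of leg_edge in the frame of mark between -0.004 and 0.004 m and value of joint lever above 0.36 rad and velocity of joint leg between -0.005 and 0.005 m/s and contact force between the fingers and lever_grip above 4 N and contact force between the fingers and thumb_rest above 4 N); the arm keeps its last pose, push and grip.
It fails at once if the lever is closed while the leg is more than 10 mm off the mark (value of joint lever above 0.3 rad and (z of leg_edge in the frame of mark above 0.01 m or z of leg_edge in the frame of mark below -0.01 m)).
It fails at once if the lamp is shifted (distance of test_lamp from where it was at the start of the episode above 0.01 m).
It fails at once if the multimeter, notebook or tape roll is shifted (distance of any of multimeter, notebook, tape_roll from where it was at the start of the episode above 0.015 m).
It also fails if it takes over 45 s, if anything falls off the work surface, if the arm or the gripper's body presses on something with over 40 N, if the wrist force passes 120 N, or if a joint passes its speed limit or range.

### The arm

A 7-joint arm with a two-finger parallel gripper is mounted at the origin on a cart in front of the work surface, level with it; the furniture and walls round the work are solid. World frame = base frame: x ahead of the robot, y to its left, z up, the work surface at z = 0. Lengths are in m, angles in rad, forces in N, time in s.
With the tool pointing down it reaches from about 0.4 to 0.85 m from the base axis. Payload 4.5 kg.
Tool frame: the origin (TCP) lies on the centre line of the jaws, within the pads' length; the fingertips stand 25 mm ahead of it and the grasp point (between the pads) lies 6 mm ahead of it; z points along the fingers, y is the line along which they close (so a half turn about z gives the same grasp; the last joint's range is limited). The gripper opens to 88 mm and grips with 3 to 60 N. Pads are 18 mm wide; open, the fingers measure 123 mm over their backs; the gripper's body (75 mm by 187 mm) begins 45 mm behind the grasp point.
Start: joints at [-1.258, 0.689, -0.195, 1.565, 0.157, 0.902, -0.215], TCP at [0.172, 0.601, 0.264] pointing down, gripper open.
Joint ranges: [-3.01, 3.01], [-0.46, 2.08], [-1.47, 1.51], [0.13, 2.56], [-1, 4.14], [0.04, 2.09], [-2.66, 2.66]. Speed limits (rad/s): [2.57, 2.57, 3.14, 3.14, 3.14, 3.14, 3.14].

### API

Orientations are given as a unit quaternion [w, x, y, z].
In Python, from station import * gives the robot as it stands.
- The arm moves only by the tool move_arm, never from a script. Its argument "increments" is a list of rows, each an object of numbers: "grip": the opening, from 0 (shut) to 1 (fully open); "tx", "ty", "tz": the shift along the tool's x, y, z scaled (see below); "twist": the turn about the tool's z scaled (see below). In form: [{"grip": .., "tx": .., "ty": .., "tz": .., "twist": ..}, ...]. A call has exactly 10 rows; each row is the pose to reach, as a shift and turn from the pose commanded when the call began, along the tool's axes at that moment, turning the shorter way round; what a row does not reach only later rows make up. The controller multiplies each number of a shift by 0.4 m and each number of a turn by 360 degrees. A row lasts 1/12 s, in which the tool goes at most 41.7 mm and 7.16 degrees, less where a joint would pass 70% of its speed; a pose out of reach is approached as far as the arm can. A call with a number of a shift or a turn outside -1 to 1 is refused whole. A call with a gripper value outside its range is refused whole. The fingers move at their own pace and stop on an object; the grip force is fixed at half the most. Time passes only in rows, so rows that repeat a pose let the fingers close, or fill a call up. It gives the time, the measured TCP pose, the force, the opening and the grip force at its end, in the units of the state.
- get_obs(): the state, without advancing time (a new reading comes with each control period).
- get_image(name): name is "side" or "top" or "wrist"; returns a dict with "image" (480x640x3 uint8, red, green, blue), "intrinsics" (3x3 intrinsics, pixels), "extrinsics" (4x4, takes a point from camera to world coordinates). Camera axes: x right, y up, looking along -z (the intrinsics and any distortion apply to the point x, -y, -z); pixel columns grow to the right and rows downward; lengths in m; the calibration is good to about 2 mm. A picture is of the moment at which its call begins. There is no depth.
- finish_job(): hands the job in; it is judged then, once.
The state is a dict: "time_s": time; "joint_pos": joint angles; "joint_vel": joint speeds; "tau": joint torques, N m; "eef_pos": TCP position; "orientation": TCP orientation; "force": force on the tool from outside, world axes, zero at the start; "wrist_torque": the same for the moment, N m; "finger_gap": finger opening in m; "grip_force": force on a finger pad.
Only numpy, scipy, OpenCV 4.12 (cv2) and the standard library are available. Lean on these libraries where they do the work, as an engineer would, in place of code of your own. Each camera call takes 0.05 s, during which the arm holds its last target. There are 200 camera calls.

## Working session

There is one attempt and no reset: what is moved stays moved. The work goes in short steps, Python scripts to look and compute and a tool call to move; the robot and the scene stay as the last step left them, time stands still between calls to the robot, and variables do not carry over. Pictures are saved under pics/ and viewed, at most 10 in all, crops included, and the job is handed in when it is done.

Besides the shell and the picture viewer there is one more tool, called in YAML: its name, and indented under it one key for each argument. move_arm: Moves the arm, as the interface text tells. Shifts and turns lie within -1 to 1; 1 stands for 0.4 m of shift or 360 degrees of turn. Its arguments: {"type":"object","properties":{"increments":{"type":"array"}},"required":["increments"]}

```bash
mkdir -p pics; python3 - <<'E'
from station import *
import cv2,numpy as np
o=get_obs();print(o['eef_pos'],o['orientation'],o['finger_gap'],o['time_s'])
for n in('side','top'):
    d=get_image(n);cv2.imwrite(f'pics/{n}0.png',d['image'][:,:,::-1])
    np.savez(f'{n}0.npz',**d);print(n,np.round(d['intrinsics'],1).tolist(),np.round(d['extrinsics'],3).tolist(),[k for k in d])
E
```

```text
[0.17184676 0.60028309 0.26292586] [-7.75594936e-05  1.38886077e-01  9.90307935e-01 -9.19335112e-04] 0.08821662845065376 0.0
side [[527.8, 0.0, 318.3], [0.0, 527.8, 234.7], [0.0, 0.0, 1.0]] [[-0.995, 0.064, -0.075, 0.476], [-0.098, -0.551, 0.829, 0.775], [0.011, 0.832, 0.554, 0.651], [0.0, 0.0, 0.0, 1.0]] ['image', 'intrinsics', 'extrinsics']
top [[563.6, 0.0, 317.1], [0.0, 563.6, 243.8], [0.0, 0.0, 1.0]] [[0.009, 0.995, -0.094, 0.448], [-1.0, 0.011, 0.017, 0.029], [0.018, 0.094, 0.995, 1.15], [0.0, 0.0, 0.0, 1.0]] ['image', 'intrinsics', 'extrinsics']
```

View pics/side0.png

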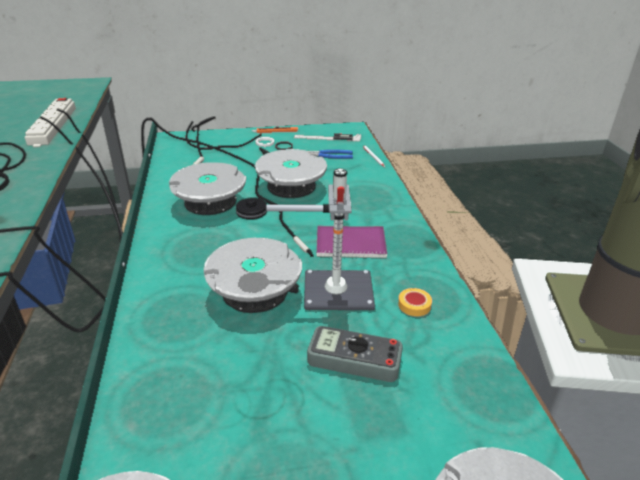

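View pics/top0.png

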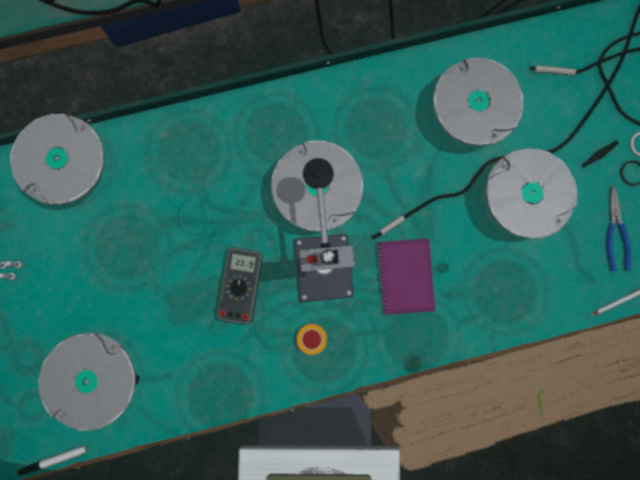

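The side view shows the leg at about (338,170–215), the foot at (340,290) and the orange band near (338,232). In the top view the plate is at about (327,258), with the red lever on its left (+y) side. I'll enlarge both.

```bash
python3 - <<'E'
import cv2
a=cv2.imread('pics/side0.png')[160:260,300:380];b=cv2.imread('pics/top0.png')[225:305,285:365]
a=cv2.resize(a,None,fx=6,fy=6,interpolation=cv2.INTER_CUBIC)[:600,:400]
b=cv2.resize(b,None,fx=5,fy=5,interpolation=cv2.INTER_CUBIC)
c=cv2.copyMakeBorder(b,0,200,0,0,cv2.BORDER_CONSTANT)
cv2.imwrite('pics/c0.png',cv2.hconcat([a,c]))
E
```

```text
(no output)
```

View pics/c0.png

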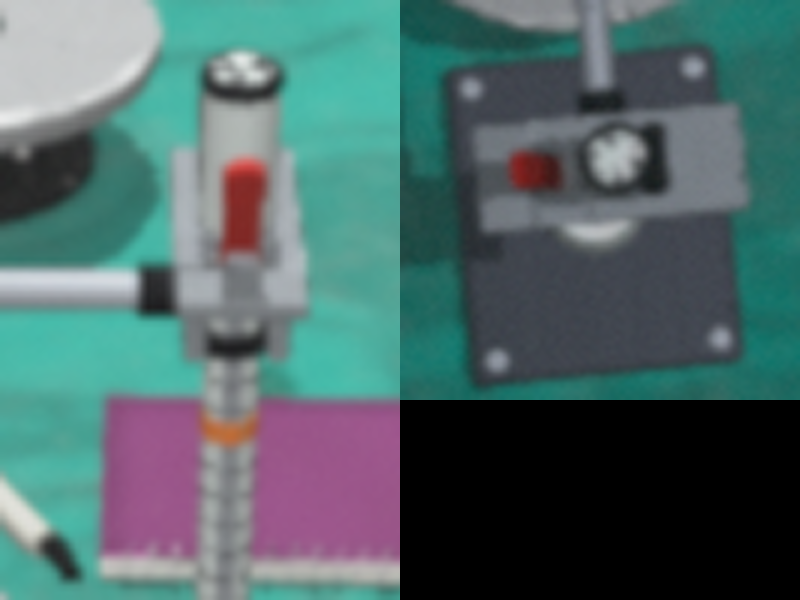

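The crop shows the lip's lower front edge at about (338.2,218.7) in the side image and the band from about 229.5 to 233. The lever is open. The foot and plate corners are clear in the top view.

```bash
cat >h.py <<'E'
import numpy as np
def ray(d,p):
    K,E=d['intrinsics'],d['extrinsics']
    v=np.linalg.solve(K,[p[0],p[1],1.]);return E[:3,3],E[:3,:3]@(v*[1,-1,-1])
def onz(d,p,z):
    c,v=ray(d,p);return c+v*(z-c[2])/v[2]
def onaxis(d,p,ax,r):
    # height where the ray meets the vertical plane facing the camera, r in front of the axis
    c,v=ray(d,p);n=c[:2]-ax;n=n/np.linalg.norm(n);P=ax+r*n
    t=((P-c[:2])@n)/(v[:2]@n);return c+v*t
E
python3 - <<'E'
from h import *;import cv2
T=np.load('top0.npz');S=np.load('side0.npz')
b=lambda U,V:((U-400+.5)/5-.5+285,(V+.5)/5-.5+225)
a=lambda U,V:((U+.5)/6-.5+300,(V+.5)/6-.5+160)
for nm,c,z in(('foot',[(445,72),(715,45),(742,358),(473,385)],.014),('screw',[(471,88),(693,67),(720,338),(497,360)],.014),('plate',[(475,128),(738,103),(748,207),(485,233)],.21)):
    P=np.array([onz(T,b(*q),z) for q in c])[:,:2]
    e=P[0]-P[1]+P[3]-P[2]  # +y dir of stand
    print(nm,P.mean(0),'yaw',np.degrees(np.arctan2(-e[0],e[1])),'sizes',np.linalg.norm(P-np.roll(P,-1,0),axis=1))
print('tube top',onz(T,b(615,158),.258))
ax=onz(T,b(615,158),.258)[:2]
for nm,p,r in(('lip bot',a(232,355),.0115),('lip top',a(232,336),.0115),('band top',a(229,421),.0085),('band bot',a(229,443),.0085),('foot base',(336,291),.02)):
    print(nm,onaxis(S,p,ax,r))
s=S['image'][214:238,336:341].astype(int).mean(1).astype(int)
for i,r in enumerate(s):print(214+i,r.tolist(),end=' ')
E
```

```text
foot [ 0.50837234 -0.00358461] yaw 6.288931295462859 sizes [0.1100651  0.1269189  0.10853211 0.12660677]
screw [ 0.50900078 -0.00416644] yaw 6.08656033467118 sizes [0.09039251 0.10999836 0.09002821 0.11012667]
plate [ 0.51364229 -0.00381912] yaw 6.129387373579107 sizes [0.08852557 0.03503011 0.08825421 0.03527358]
tube top [ 0.51338667 -0.00318984  0.258     ]
lip bot [0.5124251  0.00827748 0.17348028]
lip top [0.51263017 0.00828721 0.17982801]
band top [0.51270605 0.00528743 0.14904626]
band bot [0.51246297 0.0052759  0.14139789]
foot base [0.51109519 0.01672396 0.02069692]
214 [129, 133, 133] 215 [105, 108, 110] 216 [66, 68, 69] 217 [38, 38, 40] 218 [35, 36, 37] 219 [69, 71, 72] 220 [116, 120, 120] 221 [136, 140, 141] 222 [137, 140, 141] 223 [127, 131, 132] 224 [129, 133, 135] 225 [137, 141, 142] 226 [140, 144, 145] 227 [135, 139, 140] 228 [127, 128, 130] 229 [141, 131, 126] 230 [164, 122, 101] 231 [178, 111, 71] 232 [182, 107, 60] 233 [175, 114, 80] 234 [155, 130, 119] 235 [142, 141, 139] 236 [139, 143, 144] 237 [135, 139, 140]
```

move_arm:
  increments:
    - {"grip": 1,"tx": 0,"ty": 0,"tz": -0.1,"twist": 0}
    - {"grip": 1,"tx": -0.05,"ty": -0.05,"tz": -0.18,"twist": -0.01}
    - {"grip": 1,"tx": -0.12,"ty": -0.12,"tz": -0.18,"twist": -0.02}
    - {"grip": 1,"tx": -0.19,"ty": -0.19,"tz": -0.18,"twist": -0.03}
    - {"grip": 1,"tx": -0.26,"ty": -0.26,"tz": -0.18,"twist": -0.04}
    - {"grip": 1,"tx": -0.33,"ty": -0.33,"tz": -0.18,"twist": -0.05}
    - {"grip": 1,"tx": -0.4,"ty": -0.4,"tz": -0.18,"twist": -0.061}
    - {"grip": 1,"tx": -0.47,"ty": -0.47,"tz": -0.18,"twist": -0.061}
    - {"grip": 1,"tx": -0.54,"ty": -0.54,"tz": -0.18,"twist": -0.061}
    - {"grip": 1,"tx": -0.6,"ty": -0.6,"tz": -0.18,"twist": -0.061}

```text
time_s: 0.93
eef_pos: [0.3375, 0.3011, 0.3355]
orientation: [-0.0, -0.051, 0.999, -0.001]
force: [1.5, -0.4, -0.2]
finger_gap: 0.0885
grip_force: 0.0
```

move_arm:
  increments:
    - {"grip": 1,"tx": -0.04,"ty": -0.09,"tz": 0,"twist": 0}
    - {"grip": 1,"tx": -0.08,"ty": -0.18,"tz": 0,"twist": 0}
    - {"grip": 1,"tx": -0.12,"ty": -0.27,"tz": 0,"twist": 0}
    - {"grip": 0.88,"tx": -0.16,"ty": -0.36,"tz": 0,"twist": 0}
    - {"grip": 0.88,"tx": -0.2,"ty": -0.45,"tz": 0,"twist": 0}
    - {"grip": 0.88,"tx": -0.24,"ty": -0.54,"tz": 0,"twist": 0}
    - {"grip": 0.88,"tx": -0.28,"ty": -0.63,"tz": 0,"twist": 0}
    - {"grip": 0.88,"tx": -0.32,"ty": -0.72,"tz": 0,"twist": 0}
    - {"grip": 0.88,"tx": -0.359,"ty": -0.803,"tz": 0,"twist": 0}
    - {"grip": 0.88,"tx": -0.359,"ty": -0.803,"tz": 0,"twist": 0}

```text
time_s: 1.77
eef_pos: [0.5158, -0.0089, 0.335]
orientation: [0.001, -0.046, 0.999, -0.002]
force: [0.7, 0.1, 0.3]
finger_gap: 0.0774
grip_force: 0.0
```

```bash
python3 - <<'E'
from station import *
import cv2,numpy as np
o=get_obs();print(o['eef_pos'],o['finger_gap'],o['orientation'],o['force'])
w=get_image('wrist');s=get_image('side');np.savez('w1.npz',**w);np.savez('s1.npz',**s)
print(np.round(w['extrinsics'],3).tolist())
a=w['image'][:,:,::-1];b=cv2.resize(s['image'][100:240,270:400,::-1],None,fx=3,fy=3)
c=cv2.resize(a,(400,300));b=cv2.copyMakeBorder(b,0,0,0,0,cv2.BORDER_CONSTANT)
v=np.zeros((420,800,3),np.uint8);v[:300,:400]=c;v[:420,400:790]=b
cv2.imwrite('pics/m1.png',v)
E
```

```text
[ 0.51579732 -0.00889125  0.33503433] 0.07740636396121742 [ 6.57588740e-04 -4.62173992e-02  9.98928408e-01 -2.35704857e-03] [0.74205896 0.09297141 0.33479532]
[[-0.093, -0.947, -0.306, 0.436], [0.996, -0.09, -0.024, -0.015], [-0.005, -0.307, 0.952, 0.456], [0.0, 0.0, 0.0, 1.0]]
```

View pics/m1.png

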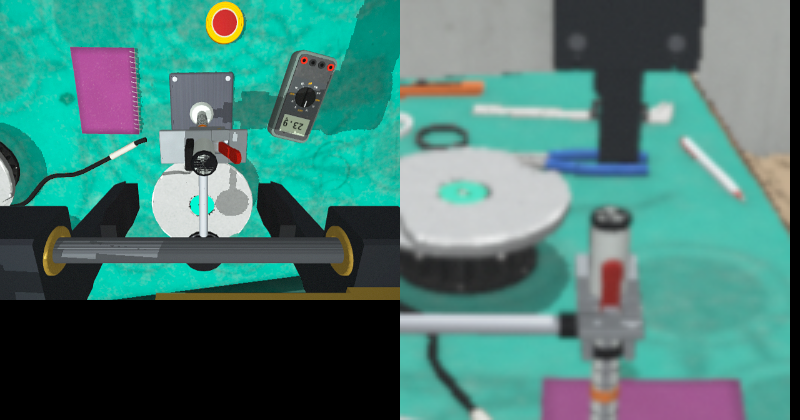

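The wrist view shows the tube cap at about (326,259) full-size and the plate just behind it. In the side view the tube is at (340,172). I'll triangulate the cap from all three views.

```bash
python3 - <<'E'
from h import *;import cv2
T=np.load('top0.npz');S=np.load('side0.npz');W=np.load('w1.npz')
def tri(L):
    A=np.zeros((3,3));b=np.zeros(3)
    for d,p in L:
        c,v=ray(d,p);v=v/np.linalg.norm(v);M=np.eye(3)-np.outer(v,v);A+=M;b+=M@c
    return np.linalg.solve(A,b)
t=(T,(327.6,256.2));s=(S,((243.5)/6-.5+300,70.5/6-.5+160));w=(W,(326,259))
print(tri([t,s]),tri([t,s,w]),tri([s,w]),onz(*t,.258),onz(*w,.258),onz(*s,.258))
im=W['image'][200:300,240:400,::-1];cv2.imwrite('pics/w1c.png',cv2.resize(im,None,fx=5,fy=5,interpolation=cv2.INTER_CUBIC))
from station import *
o=get_obs();print(o['eef_pos'],o['joint_vel'].max() if hasattr(o['joint_vel'],'max') else o['joint_vel'])
E
```

```text
[ 0.51315071 -0.00318746  0.25811413] [ 0.51277907 -0.00382374  0.25738237] [ 0.51245731 -0.00436079  0.25727237] [ 0.51338667 -0.00318984  0.258     ] [ 0.51157944 -0.00433823  0.258     ] [ 0.51293333 -0.00338323  0.258     ]
[ 0.51305664 -0.00188399  0.33511668] 0.028321491199865323
```

View pics/w1c.png

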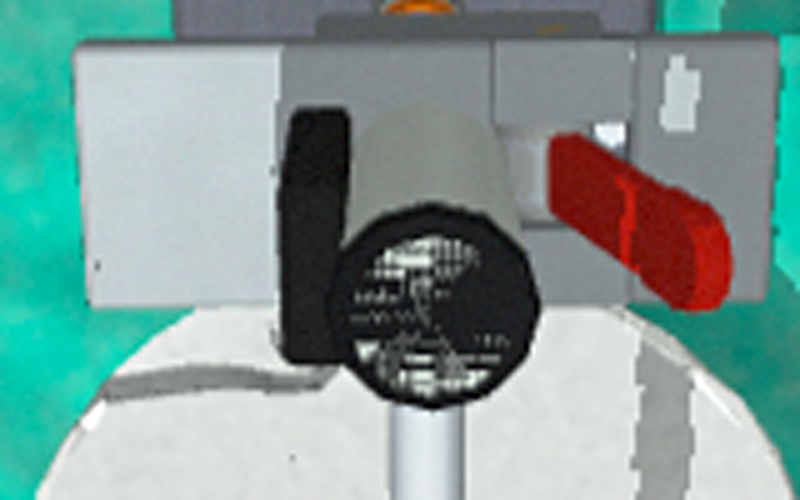

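The three views agree on the axis at (0.513, -0.0036) within about 1 mm. I'll descend part way and let the arm settle.

move_arm:
  increments:
    - {"grip": 0.88,"tx": 0,"ty": 0,"tz": 0.04,"twist": 0}
    - {"grip": 0.88,"tx": 0,"ty": 0,"tz": 0.1,"twist": 0}
    - {"grip": 0.88,"tx": 0,"ty": 0,"tz": 0.1,"twist": 0}
    - {"grip": 0.88,"tx": 0,"ty": 0,"tz": 0.1,"twist": 0}
    - {"grip": 0.88,"tx": 0,"ty": 0,"tz": 0.1,"twist": 0}
    - {"grip": 0.88,"tx": 0,"ty": 0,"tz": 0.1,"twist": 0}
    - {"grip": 0.88,"tx": 0,"ty": 0,"tz": 0.1,"twist": 0}
    - {"grip": 0.88,"tx": 0,"ty": 0,"tz": 0.1,"twist": 0}
    - {"grip": 0.88,"tx": 0,"ty": 0,"tz": 0.1,"twist": 0}
    - {"grip": 0.88,"tx": 0,"ty": 0,"tz": 0.1,"twist": 0}

```text
time_s: 2.7
eef_pos: [0.5131, -0.0004, 0.296]
orientation: [0.0, -0.052, 0.999, 0.0]
force: [0.1, 0.1, 0.7]
finger_gap: 0.0777
grip_force: 0.0
```

move_arm:
  increments:
    - {"grip": 0.88,"tx": 0,"ty": -0.0065,"tz": 0,"twist": 0}
    - {"grip": 0.88,"tx": 0,"ty": -0.0065,"tz": 0,"twist": 0}
    - {"grip": 0.88,"tx": 0,"ty": -0.0065,"tz": 0,"twist": 0}
    - {"grip": 0.88,"tx": 0,"ty": -0.0065,"tz": 0.03,"twist": 0}
    - {"grip": 0.88,"tx": 0,"ty": -0.0065,"tz": 0.06,"twist": 0}
    - {"grip": 0.88,"tx": 0,"ty": -0.0065,"tz": 0.09,"twist": 0}
    - {"grip": 0.88,"tx": 0,"ty": -0.0065,"tz": 0.125,"twist": 0}
    - {"grip": 0.88,"tx": 0,"ty": -0.0065,"tz": 0.125,"twist": 0}
    - {"grip": 0.88,"tx": 0,"ty": -0.0065,"tz": 0.125,"twist": 0}
    - {"grip": 0.88,"tx": 0,"ty": -0.0065,"tz": 0.125,"twist": 0}

```text
time_s: 3.53
eef_pos: [0.5136, -0.0028, 0.2462]
orientation: [0.0, -0.052, 0.999, 0.0]
force: [-0.2, 1.0, 0.6]
finger_gap: 0.0776
grip_force: 0.0
```

```bash
python3 - <<'E'
from station import *
import cv2,numpy as np
w=get_image('wrist');s=get_image('side');o=get_obs();print(o['eef_pos'],o['finger_gap'],o['force'])
v=np.zeros((480,800,3),np.uint8);v[:330,:440]=cv2.resize(w['image'][180:480,120:520,::-1],(440,330));v[:480,440:800]=cv2.resize(s['image'][130:250,295:385,::-1],None,fx=4,fy=4)
cv2.imwrite('pics/m2.png',v)
E
```

```text
[ 0.51382739 -0.00284589  0.24651234] 0.0774189158600129 [-0.21755     0.01991424 -0.71969037]
```

View pics/m2.png

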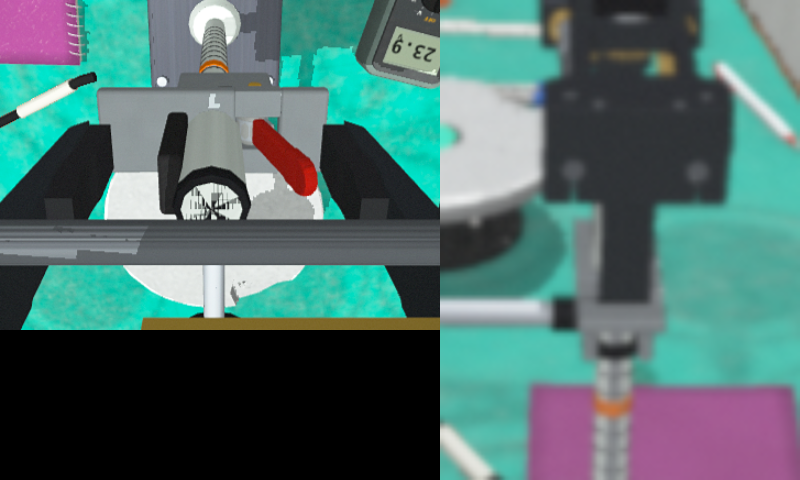

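The fingers straddle the lever and tube, with their tips about 11 mm above the plate and the lever still open. Next I press down.

move_arm:
  increments:
    - {"grip": 0.88,"tx": 0.001,"ty": 0,"tz": 0.015,"twist": 0}
    - {"grip": 0.88,"tx": 0.001,"ty": 0,"tz": 0.027,"twist": 0}
    - {"grip": 0.88,"tx": 0.001,"ty": 0,"tz": 0.037,"twist": 0}
    - {"grip": 0.88,"tx": 0.001,"ty": 0,"tz": 0.047,"twist": 0}
    - {"grip": 0.88,"tx": 0.001,"ty": 0,"tz": 0.057,"twist": 0}
    - {"grip": 0.88,"tx": 0.001,"ty": 0,"tz": 0.067,"twist": 0}
    - {"grip": 0.88,"tx": 0.001,"ty": 0,"tz": 0.077,"twist": 0}
    - {"grip": 0.88,"tx": 0.001,"ty": 0,"tz": 0.084,"twist": 0}
    - {"grip": 0.88,"tx": 0.001,"ty": 0,"tz": 0.084,"twist": 0}
    - {"grip": 0.88,"tx": 0.001,"ty": 0,"tz": 0.084,"twist": 0}

```text
time_s: 4.47
eef_pos: [0.5132, -0.003, 0.2123]
orientation: [0.0, -0.052, 0.999, -0.0]
force: [-1.2, 0.0, 5.5]
finger_gap: 0.0775
grip_force: 2.9
```

```bash
cat > look.py <<'E'
from station import *
import cv2,sys
from h import *
n=sys.argv[1];s=get_image('side');o=get_obs();print(o['eef_pos'],o['finger_gap'],o['force'],o['grip_force'])
m=s['image'][214:242,336:341].astype(int).mean(1).astype(int)
for i,r in enumerate(m):print(214+i,r.tolist(),end=' ')
cv2.imwrite(f'pics/{n}.png',cv2.resize(s['image'][130:250,295:385,::-1],None,fx=5,fy=5,interpolation=cv2.INTER_CUBIC))
E
python3 look.py m3
```

```text
[ 0.51320957 -0.00299187  0.21237182] 0.07732811589540392 [-1.36339     0.22084598  5.80012519] 2.8729867609217763
214 [47, 50, 53] 215 [46, 50, 52] 216 [47, 50, 53] 217 [47, 50, 53] 218 [47, 50, 53] 219 [47, 50, 53] 220 [47, 50, 53] 221 [47, 50, 53] 222 [51, 54, 56] 223 [74, 77, 80] 224 [109, 113, 116] 225 [126, 130, 132] 226 [122, 125, 126] 227 [86, 88, 89] 228 [47, 48, 50] 229 [38, 36, 37] 230 [72, 50, 40] 231 [132, 81, 48] 232 [175, 104, 59] 233 [182, 120, 84] 234 [163, 137, 125] 235 [150, 148, 146] 236 [147, 151, 152] 237 [143, 146, 147] 238 [135, 138, 139] 239 [141, 144, 146] 240 [145, 149, 150] 241 [143, 147, 148]
```

View pics/m3.png

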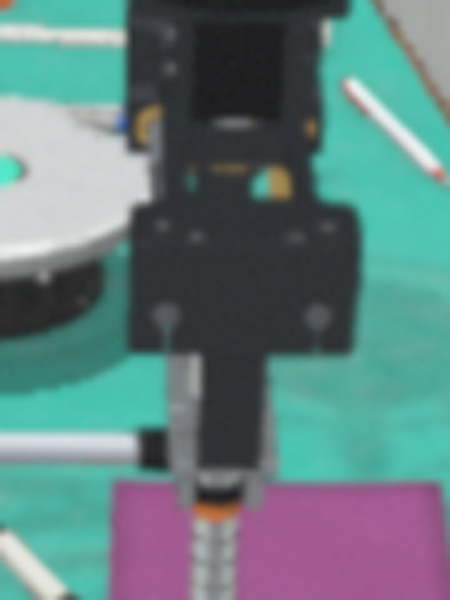

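The lip's lower edge is at row 230.6 and the band's bottom at 233.5. Allowing for the radii, the edge is about 7.6 mm above the band's bottom, so it is level with the band's top within 1 mm. The push is 5.8 N. Next I hold briefly and then squeeze.

move_arm:
  increments:
    - {"grip": 0.88,"tx": 0,"ty": 0,"tz": 0,"twist": 0}
    - {"grip": 0.88,"tx": 0,"ty": 0,"tz": 0,"twist": 0}
    - {"grip": 0.88,"tx": 0,"ty": 0,"tz": 0,"twist": 0}
    - {"grip": 0.8,"tx": 0,"ty": 0,"tz": 0,"twist": 0}
    - {"grip": 0.7,"tx": 0,"ty": 0,"tz": 0,"twist": 0}
    - {"grip": 0.6,"tx": 0,"ty": 0,"tz": 0,"twist": 0}
    - {"grip": 0.5,"tx": 0,"ty": 0,"tz": 0,"twist": 0}
    - {"grip": 0.4,"tx": 0,"ty": 0,"tz": 0,"twist": 0}
    - {"grip": 0.3,"tx": 0,"ty": 0,"tz": 0,"twist": 0}
    - {"grip": 0.2,"tx": 0,"ty": 0,"tz": 0,"twist": 0}

```text
time_s: 5.35
eef_pos: [0.5138, -0.0044, 0.2129]
orientation: [0.001, -0.052, 0.999, -0.001]
force: [-1.1, -1.1, 5.8]
finger_gap: 0.0336
grip_force: 30.9
```

move_arm:
  increments:
    - {"grip": 0,"tx": 0,"ty": 0,"tz": 0,"twist": 0}
    - {"grip": 0,"tx": 0,"ty": 0,"tz": 0,"twist": 0}
    - {"grip": 0,"tx": 0,"ty": 0,"tz": 0,"twist": 0}
    - {"grip": 0,"tx": 0,"ty": 0,"tz": 0,"twist": 0}
    - {"grip": 0,"tx": 0,"ty": 0,"tz": 0,"twist": 0}
    - {"grip": 0,"tx": 0,"ty": 0,"tz": 0,"twist": 0}
    - {"grip": 0,"tx": 0,"ty": 0,"tz": 0,"twist": 0}
    - {"grip": 0,"tx": 0,"ty": 0,"tz": 0,"twist": 0}
    - {"grip": 0,"tx": 0,"ty": 0,"tz": 0,"twist": 0}
    - {"grip": 0,"tx": 0,"ty": 0,"tz": 0,"twist": 0}

```text
time_s: 6.18
eef_pos: [0.5138, -0.0044, 0.2125]
orientation: [0.001, -0.052, 0.999, -0.001]
force: [2.5, -4.2, 5.9]
finger_gap: 0.0331
grip_force: 30.8
```

```bash
python3 look.py m4
```

```text
[ 0.51384298 -0.00437447  0.21248813] 0.033827087540353025 [ 1.72713234 -4.63395358  6.32216218] 30.778070404630853
214 [47, 50, 53] 215 [67, 69, 71] 216 [104, 107, 109] 217 [118, 121, 124] 218 [120, 124, 128] 219 [121, 124, 128] 220 [120, 125, 128] 221 [124, 128, 132] 222 [131, 135, 139] 223 [128, 132, 135] 224 [123, 128, 130] 225 [126, 130, 132] 226 [121, 125, 126] 227 [84, 86, 88] 228 [46, 47, 48] 229 [37, 34, 35] 230 [73, 51, 39] 231 [134, 82, 49] 232 [176, 105, 59] 233 [182, 119, 84] 234 [163, 137, 125] 235 [150, 148, 146] 236 [147, 151, 152] 237 [142, 146, 148] 238 [135, 138, 140] 239 [140, 143, 145] 240 [145, 149, 150] 241 [143, 146, 148]
```

View pics/m4.png

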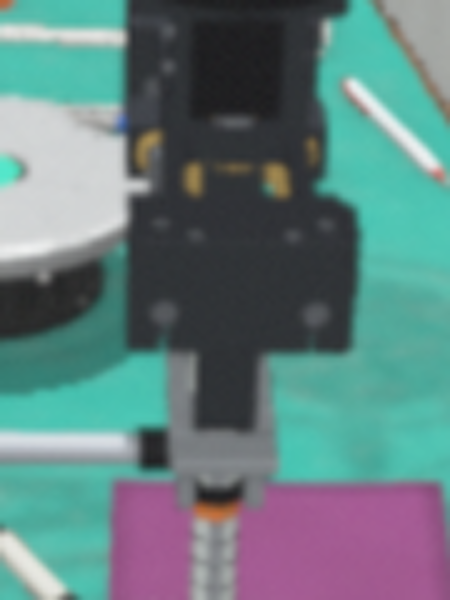

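The gap is about 33.8 mm against the stated 34 mm for a shut lever, at a grip of 31 N. The lip is still at row 230.6 on the band, so I hand the job in.

```bash
python3 -c "
from station import *
print(finish_job())"
```

```text
the job is handed in; nothing more can be done
None
```

I pressed the leg to the tape mark (within about 1 mm by camera), squeezed the lever shut and handed the job in, still pinching lever and thumb rest at about 31 N; no verdict was returned.

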